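Set the doming punches in order of size on their rest

ROBOT

A 7-joint arm with a two-finger parallel gripper is mounted at the origin on a cart in front of the work surface, level with it; the furniture and walls round the work are solid. World frame = base frame: x ahead of the robot, y to its left, z up, the work surface at z = 0. Lengths are in m, angles in rad, forces in N, time in s.
With the tool pointing down it reaches from about 0.4 to 0.85 m from the base axis. Payload 4.5 kg.
Tool frame: the origin (TCP) lies on the centre line of the jaws, within the pads' length; the fingertips stand 25 mm ahead of it and the grasp point (between the pads) lies 6 mm ahead of it; z points along the fingers, y is the direction in which the jaws open and shut (so a half turn about z gives the same grasp; the last joint's range is limited). The gripper opens to 88 mm and grips with 3 to 60 N. Pads are 18 mm wide; open, the fingers measure 123 mm over their backs; the gripper's body (75 mm by 187 mm) begins 45 mm behind the grasp point.
Start: joints at [-1.175, 0.689, -0.195, 1.565, 0.157, 0.902, -0.215], TCP at [0.221, 0.585, 0.264] pointing down, gripper open.
Joint ranges: [-3.01, 3.01], [-0.46, 2.08], [-1.47, 1.51], [0.13, 2.56], [-1, 4.14], [0.04, 2.09], [-2.66, 2.66]. Speed limits (rad/s): [2.57, 2.57, 3.14, 3.14, 3.14, 3.14, 3.14].

INTERFACE

Orientations are given as a 3x3 rotation matrix whose columns are the frame's x, y, z axes.
In Python, from plant import r, viewer, hand_in gives the robot as it stands.
- The arm moves only by the tool step_arm, never from a script. Its argument "deltas" is a list of rows, each a list of 5 numbers: the shift along the tool's x, y, z in mm, then the turn about the tool's z in rad, then the opening, from 0 (shut) to 1 (fully open). A call has 1 to 20 rows; each row shifts and turns the commanded pose from where the row before left it, along the tool's axes as they then stand; what a row does not reach is not made up. A row lasts 1/10 s, in which the tool goes at most 50 mm and 8.59 degrees, less where a joint would pass 70% of its speed; a pose out of reach is approached as far as the arm can. A call is refused whole if a number of a shift passes 50 or a number of a turn 0.15, either way. A call with a gripper value outside its range is refused whole. The fingers move at their own pace and stop on an object; "grip_force" is the grip in N (left out, the last holds). Time passes only in rows, so rows that do not move let the fingers close. It gives the time, the measured TCP pose, the force and the opening at its end, in the units of the state.
- r.sense(): the state, without advancing time (a new reading comes with each control period).
- viewer.snapshot(name): name is "scene" or "top" or "wrist"; returns a dict with "image" (384x512x3 uint8, red, green, blue), "intrinsics" (3x3 intrinsics, pixels), "origin" and "rotation" of the camera in the world. Camera axes: x right, y down, z forward; pixel columns grow to the right and rows downward; lengths in m; the calibration is good to about 2 mm. A picture is of the moment at which its call begins. There is no depth.
- hand_in(): hands the job in, once; it reports no verdict.
The state is a dict: "t": time; "joint_positions": joint angles; "qd": joint speeds; "joint_efforts": joint torques, N m; "tool_pos": TCP position; "eef_rot": TCP orientation; "ft_force": force on the tool from outside, world axes, zero at the start; "torque": the same for the moment, N m; "gripper_width": finger opening in m.
Only numpy, scipy, OpenCV 4.12 (cv2) and the standard library are available. Lean on these libraries where they do the work, as an engineer would, in place of code of your own. Each camera call takes 0.05 s, during which the arm holds its last target.

TASK

Stand the four steel doming punches upright on the green spots of the wooden rest in order of size, one centred on each spot, with the biggest on the spot next to the red tile and the smallest at the other end, next to the white tile.

Things in the scene. Friction and masses are not known exactly. Their poses are not given: they have to be found in the camera images.
- punch_small: the smallest of four bright steel doming punches of the same mushroom-on-a-stalk shape, standing upright on its flat round foot; 50 mm tall; foot and head both 18 mm in diameter with a barely thinner shank between, about 90 g. The head has straight sides from 20 to 42 mm above the foot's underside (take it there) and a low dome above. Origin: centre of the foot's underside, z up along the punch
- punch_medium: the second smallest of four bright steel doming punches of the same mushroom-on-a-stalk shape, standing upright on its flat round foot; 58 mm tall; foot and head both 26 mm in diameter with a thinner shank between, about 170 g. The head has straight sides from 27 to 49 mm above the foot's underside (take it there) and a low dome above. Origin: centre of the foot's underside, z up along the punch
- punch_large: the second biggest of four bright steel doming punches of the same mushroom-on-a-stalk shape, standing upright on its flat round foot; 66 mm tall; foot and head both 34 mm in diameter with a thinner shank between, about 280 g. The head has straight sides from 34 to 56 mm above the foot's underside (take it there) and a low dome above. Origin: centre of the foot's underside, z up along the punch
- punch_largest: the biggest of four bright steel doming punches of the same mushroom-on-a-stalk shape, standing upright on its flat round foot; 74 mm tall; foot and head both 44 mm in diameter with a thinner shank between, about 420 g. The head has straight sides from 41 to 63 mm above the foot's underside (take it there) and a low dome above. Origin: centre of the foot's underside, z up along the punch
- spot_a: flat round green spot, 50 mm across, first of the four in a straight row, 61 mm from centre to centre, on a fixed dark wooden board (the rest: 80 mm wide, 310 mm long, its top 14 mm above the bench). Origin: the spot's centre at the level of the board's top, where a punch's foot stands; y axis: along the row from spot_d towards spot_a; x axis: square to the row, away from the robot
- spot_b: flat round green spot, 50 mm across, second of the four in a straight row, 61 mm from centre to centre, on a fixed dark wooden board (the rest: 80 mm wide, 310 mm long, its top 14 mm above the bench). Origin: the spot's centre at the level of the board's top, where a punch's foot stands; y axis: along the row from spot_d towards spot_a; x axis: square to the row, away from the robot
- spot_c: flat round green spot, 50 mm across, third of the four in a straight row, 61 mm from centre to centre, on a fixed dark wooden board (the rest: 80 mm wide, 310 mm long, its top 14 mm above the bench). Origin: the spot's centre at the level of the board's top, where a punch's foot stands; y axis: along the row from spot_d towards spot_a; x axis: square to the row, away from the robot
- spot_d: flat round green spot, 50 mm across, last of the four in a straight row, 61 mm from centre to centre, on a fixed dark wooden board (the rest: 80 mm wide, 310 mm long, its top 14 mm above the bench). Origin: the spot's centre at the level of the board's top, where a punch's foot stands; y axis: along the row from spot_d towards spot_a; x axis: square to the row, away from the robot
- tile_red: fixed red tile, 36 x 16 mm, 4 mm thick, at one end of the board, 43 mm beyond the centre of the end spot (spot_a or spot_d: the tiles change ends); the biggest punch belongs on the spot next to it. Origin: centre of its underside
- tile_white: fixed white tile, 36 x 16 mm, 4 mm thick, at one end of the board, 43 mm beyond the centre of the end spot (spot_a or spot_d: the tiles change ends); the smallest punch belongs on the spot next to it. Origin: centre of its underside. (Fixed red hoses cross the bench near y = -0.15, between some punches and the board: a punch carried 0.18 m up clears them)
Not all that is in view belongs to the job. Leave any orange look-alike of the punch_small alone. Leave any pink look-alike of the punch_large alone.

How it is judged:
By the outcome, as a careful person would: the job done as asked, in the order asked, and still so for the second after the job is handed in, with the robot touching nothing.
It also fails if it takes over 96 s, if anything falls off the work surface, if the arm or the gripper's body presses on something with over 40 N, if the wrist force passes 120 N, or if a joint passes its speed limit or range.

## Working session

There is one attempt and no reset: what is moved stays moved. The work goes in short steps, Python scripts to look and compute and a tool call to move; the robot and the scene stay as the last step left them, time stands still between calls to the robot, and variables do not carry over. Pictures are saved under pics/ and viewed, and the job is handed in when it is done.

Besides the shell and the picture viewer there is one more tool, called after "Call:" in YAML: its name, and indented under it one key for each argument. step_arm: Moves the arm, as the interface text tells. Its arguments: {"type":"object","properties":{"deltas":{"type":"array"},"grip_force":{"type":"number"}},"required":["deltas"]}

```bash
ls; mkdir -p pics; python3 - <<'E'
from plant import r, viewer
import cv2,json,numpy as np
for n in ["scene","top","wrist"]:
    s=viewer.snapshot(n); cv2.imwrite(f"pics/{n}0.png",s["image"][:,:,::-1])
    np.savez(f"pics/{n}0.npz",**s)
    print(n,s["intrinsics"],s["origin"],s["rotation"])
s=r.sense(); print(s)
E
```

```text
pics
scene [[426.26213485   0.         252.72898077]
 [  0.         426.26213485 187.5605792 ]
 [  0.           0.           1.        ]] [ 0.0555528  -0.46800672  0.76674761] [[ 0.49284778 -0.66743547  0.55823916]
 [-0.87011491 -0.37727269  0.31712041]
 [-0.00104902 -0.64202431 -0.76668356]]
top [[481.39258324   0.         258.92237766]
 [  0.         481.39258324 192.11005807]
 [  0.           0.           1.        ]] [ 0.5020742  -0.1761181   1.17054986] [[ 0.0118044  -0.99636477  0.08436771]
 [-0.99991429 -0.01128429  0.00663898]
 [-0.00566281 -0.08443885 -0.99641257]]
wrist [[270.58695483   0.         254.9735039 ]
 [  0.         270.58695483 194.34183486]
 [  0.           0.           1.        ]] [0.15583998 0.60913269 0.38451868] [[ 0.35413188  0.9001559   0.25359409]
 [ 0.93519452 -0.34047179 -0.09741751]
 [-0.00134931  0.27165845 -0.96239278]]
{'t': 0.15, 'joint_positions': array([-1.17519361,  0.68981324, -0.19453437,  1.56605384,  0.15730405,
        0.90251869, -0.21511577]), 'qd': array([-0.00091582, -0.00275886, -0.00196301, -0.00168166, -0.00204021,
       -0.00078863,  0.00018856]), 'joint_efforts': array([-1.50301799e-03, -5.27855980e+01, -1.26845196e+00, -1.53584987e+01,
       -5.25564468e-02,  3.97154567e-03,  1.13193742e-04]), 'tool_pos': array([0.22110154, 0.5841238 , 0.26309442]), 'eef_rot': array([[-9.35278388e-01,  3.53912667e-01, -4.01211907e-04],
       [ 3.53912880e-01,  9.35277428e-01, -1.34418195e-03],
       [-1.00478578e-04, -1.39917839e-03, -9.99999016e-01]]), 'ft_force': array([-0.25247374, -0.15102876,  0.29013943]), 'torque': array([ 0.00057039, -0.03783113, -0.05938507]), 'gripper_width': 0.08831010578622413}
```

View pics/top0.png

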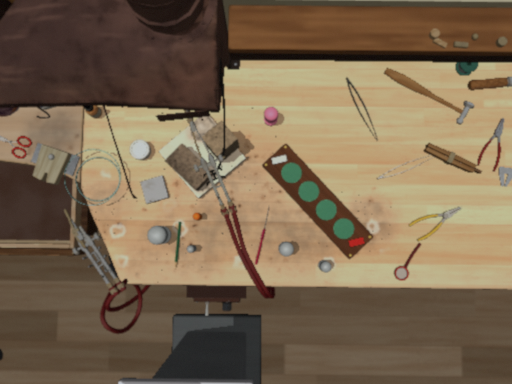

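View pics/scene0.png

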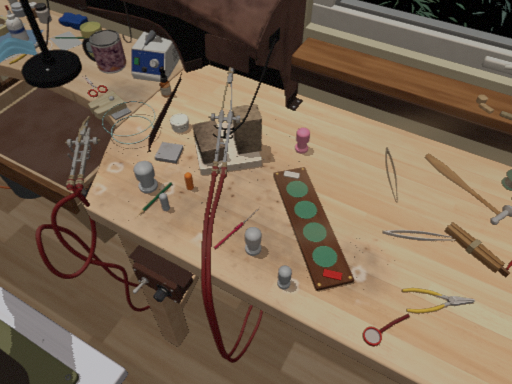

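The top view shows steel punches near (157,235), (191,248), (287,248) and (326,266). The orange decoy is at (197,216) and the pink one at (271,115). The board has white at top left (279,159) and red at lower right (356,242). I'll enlarge these.

```bash
python3 - <<'E'
import cv2
im=cv2.imread("pics/top0.png")
cv2.imwrite("pics/c1.png",cv2.resize(im[200:275,135:235],None,fx=8,fy=8,interpolation=cv2.INTER_CUBIC))
cv2.imwrite("pics/c2.png",cv2.resize(im[140:280,255:385],None,fx=4.2,fy=4.2,interpolation=cv2.INTER_CUBIC))
im=cv2.imread("pics/scene0.png")
cv2.imwrite("pics/c3.png",cv2.resize(im[150:300,125:365],None,fx=3.3,fy=3.3,interpolation=cv2.INTER_CUBIC))
E
```

```text
(no output)
```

View pics/c1.png

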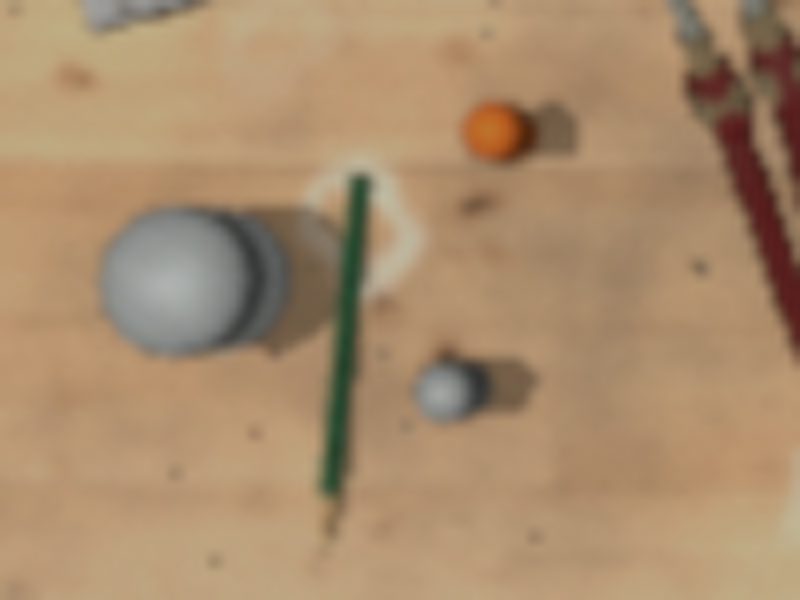

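View pics/c2.png

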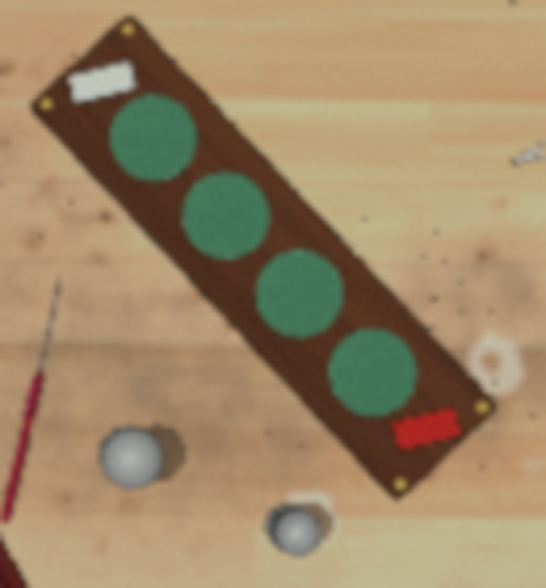

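View pics/c3.png

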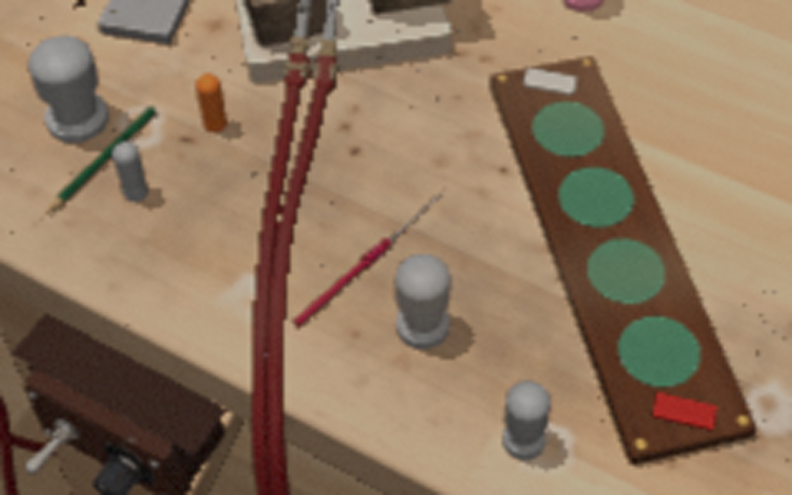

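```bash
cat > h.py <<'E'
import numpy as np,cv2
def ray(s,uv,z):
    K,R,o=s["intrinsics"],s["rotation"],s["origin"]
    d=R@np.linalg.inv(K)@np.array([uv[0],uv[1],1.]); return o+d*(z-o[2])/d[2]
def proj(s,p):
    c=s["rotation"].T@(np.asarray(p)-s["origin"]); q=s["intrinsics"]@c; return q[:2]/q[2]
def outline(im,s,p,rad,z,col,f=4):
    a=np.linspace(0,2*np.pi,40)
    pts=np.array([ (proj(s,[p[0]+rad*np.cos(t),p[1]+rad*np.sin(t),z])+.5)*f-.5 for t in a])
    cv2.polylines(im,[np.round(pts).astype(int)],True,col,1)
E
python3 - <<'E'
from h import *
T=np.load("pics/top0.npz");S=np.load("pics/scene0.npz")
P=dict(largest=(157,235-.4,.063,.022,.0),small=(190.3,248.4,.042,.009,0),large=(285.8,248.4,.056,.017,0),medium=(325.3,266,.049,.013,0))
D={}
for k,(u,v,z,rd,_) in P.items():
    p=ray(T,(u,v),z);D[k]=p;print(k,p.round(4))
sp=[]
for u,v in [(153.5,138),(226.5,215.5),(299.5,293.5),(372.5,372)]:
    p=ray(T,(u/4.2+255-.4,v/4.2+140-.4),.014);sp.append(p);print(p.round(4))
sp=np.array(sp);print(np.linalg.norm(np.diff(sp[:,:2],axis=0),axis=1))
for n,s,(x0,x1,y0,y1),f in [("t1",T,(135,235,200,275),8),("t2",T,(255,385,140,280),4.2),("s",S,(125,365,150,300),3.3)]:
    im=cv2.resize(s["image"][y0:y1,x0:x1,::-1],None,fx=f,fy=f,interpolation=cv2.INTER_CUBIC)
    class Q(dict):pass
    s2={k:s[k] for k in("rotation","origin")};K=s["intrinsics"].copy();K[0,2]-=x0;K[1,2]-=y0;s2["intrinsics"]=K
    for k,(u,v,z,rd,_) in P.items():
        outline(im,s2,D[k],rd,z,(0,0,255),f);outline(im,s2,D[k],rd,0.,(255,0,0),f)
    for p in sp: outline(im,s2,p,.025,.014,(0,255,255),f)
    cv2.imwrite(f"pics/o_{n}.png",im)
E
```

```text
largest [0.4954 0.064  0.063 ]
small [ 0.4641 -0.0102  0.042 ]
large [ 0.4672 -0.232   0.056 ]
medium [ 0.4278 -0.3237  0.049 ]
[ 0.6486 -0.2458  0.014 ]
[ 0.6043 -0.2879  0.014 ]
[ 0.56   -0.3298  0.014 ]
[ 0.5157 -0.3714  0.014 ]
[0.0611663  0.0609531  0.06073894]
```

View pics/o_t1.png

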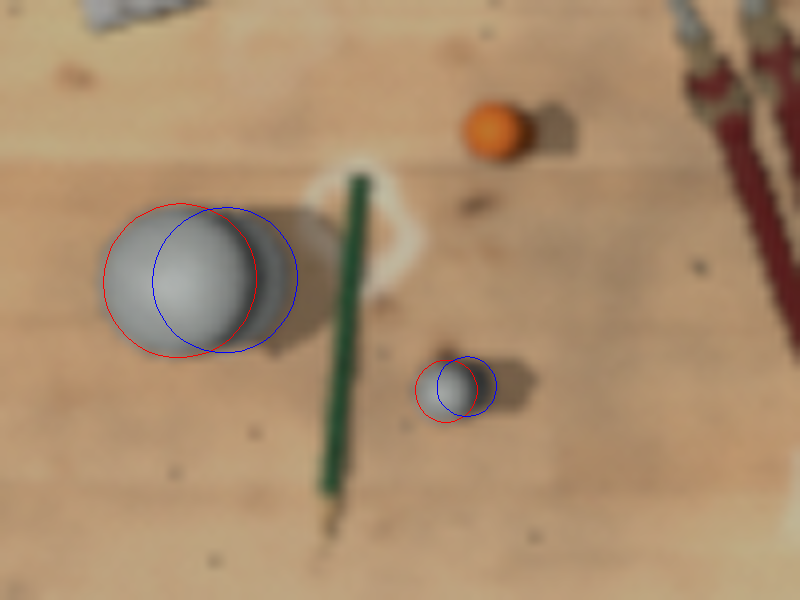

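View pics/o_t2.png

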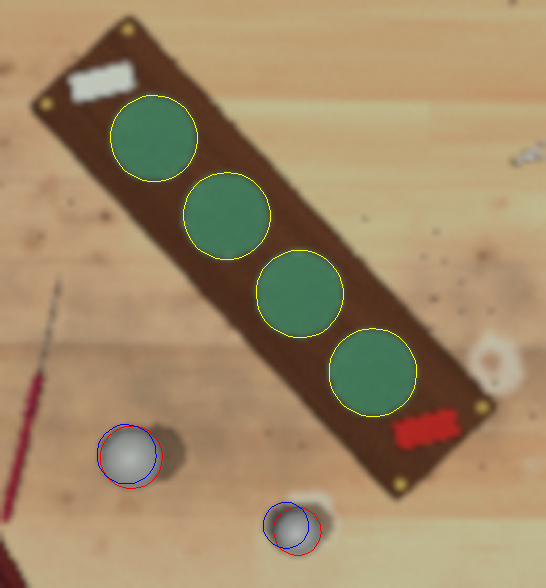

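View pics/o_s.png

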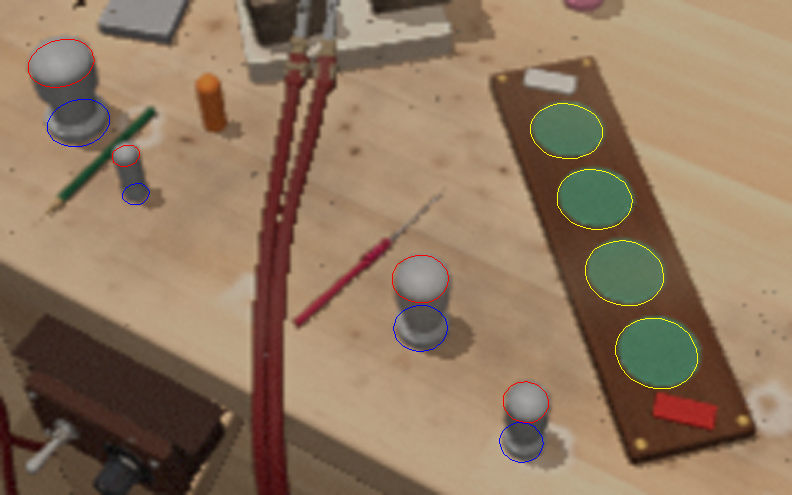

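```bash
cat >> h.py <<'E'
def go(tgt,yaw=None):
    """delta to target in tool axes (mm) and turn about tool z (rad); yaw=deg of tool y in world"""
    from plant import r
    s=r.sense(); R=s["eef_rot"]; d=R.T@(np.array(tgt)-s["tool_pos"])*1000
    n=np.abs(d).max()/45
    cy=np.degrees(np.arctan2(R[1,1],R[0,1]))
    print("t",round(s["t"],2),"pos",s["tool_pos"].round(4),"yaw",cy.round(2),"w",round(s["gripper_width"],4),"F",s["ft_force"].round(1),"j",s["joint_positions"].round(2))
    print(" delta mm",d.round(1),"rows",n.round(1),"per",(d/np.ceil(n)).round(1), "turn", None if yaw is None else round(-np.radians((yaw-cy+180)%360-180),3))
E
python3 -c "
from h import *
go([.5,.15,.264],-46.6)"
```

```text
t 0.15 pos [0.2211 0.5841 0.2631] yaw 69.27 w 0.0883 F [-0.3 -0.2  0.3] j [-1.18  0.69 -0.19  1.57  0.16  0.9  -0.22]
 delta mm [-4.145e+02 -3.073e+02 -4.000e-01] rows 9.2 per [-41.4 -30.7  -0. ] turn 2.022
```

Call:
step_arm:
  deltas:
    - [-29.6,-22,0,0,1]
    - [-29.6,-22,0,0,1]
    - [-29.6,-22,0,0,1]
    - [-29.6,-22,0,0,1]
    - [-29.6,-22,0,0,1]
    - [-29.6,-22,0,0,1]
    - [-29.6,-22,0,0,1]
    - [-29.6,-22,0,0,1]
    - [-29.6,-22,0,0,1]
    - [-29.6,-22,0,0,1]
    - [-29.6,-22,0,0,1]
    - [-29.6,-22,0,0,1]
    - [-29.6,-22,0,0,1]
    - [-29.6,-22,0,0,1]
    - [0,0,0,0,1]

```text
t: 1.65
tool_pos: [0.5024, 0.1436, 0.2633]
eef_rot: [[-0.932, 0.363, 0.001], [0.363, 0.932, -0.004], [-0.002, -0.003, -1.0]]
ft_force: [0.2, 0.3, -0.6]
gripper_width: 0.0877
```

Call:
step_arm:
  deltas:
    - [0,0,0,0.145,1]
    - [0,0,0,0.145,1]
    - [0,0,0,0.145,1]
    - [0,0,0,0.145,1]
    - [0,0,0,0.145,1]
    - [0,0,0,0.145,1]
    - [0,0,0,0.145,1]
    - [0,0,0,0.145,1]
    - [0,0,0,0.145,1]
    - [0,0,0,0.145,1]
    - [0,0,0,0.145,1]
    - [0,0,0,0.145,1]
    - [0,0,0,0.145,1]
    - [0,0,0,0.137,1]
    - [0,0,0,0,1]

```text
t: 3.15
tool_pos: [0.4992, 0.1508, 0.2634]
eef_rot: [[0.726, 0.688, -0.001], [0.688, -0.726, -0.0], [-0.001, -0.0, -1.0]]
ft_force: [-1.1, -0.3, 0.2]
gripper_width: 0.0881
```

```bash
python3 -c "
from h import *
go([.4278,-.3237,.264],-46.6)"
```

```text
t 3.15 pos [0.4992 0.1508 0.2634] yaw -46.53 w 0.0881 F [-1.1 -0.3  0.2] j [-0.6   0.58  0.35  1.89 -0.29  0.72 -0.89]
 delta mm [-378.3  295.3   -0.5] rows 8.4 per [-42.   32.8  -0.1] turn 0.001
```

Call:
step_arm:
  deltas:
    - [-34.4,26.8,0,0,1]
    - [-34.4,26.8,0,0,1]
    - [-34.4,26.8,0,0,1]
    - [-34.4,26.8,0,0,1]
    - [-34.4,26.8,0,0,1]
    - [-34.4,26.8,0,0,1]
    - [-34.4,26.8,0,0,1]
    - [-34.4,26.8,0,0,1]
    - [-34.4,26.8,0,0,1]
    - [-34.4,26.8,0,0,1]
    - [-34.4,26.8,0,0,1]
    - [0,0,0,0,1]
    - [0,0,0,0,1]

```text
t: 4.45
tool_pos: [0.4271, -0.3247, 0.2634]
eef_rot: [[0.726, 0.688, -0.0], [0.688, -0.726, 0.001], [0.0, -0.001, -1.0]]
ft_force: [0.1, 0.4, 0.1]
gripper_width: 0.0882
```

```bash
cat >> h.py <<'E'
HD=dict(largest=(.022,.063,.041),small=(.009,.042,.020),large=(.017,.056,.034),medium=(.013,.049,.027))
def wrist(name,objs,cam="wrist",spots=()):
    from plant import viewer
    s=viewer.snapshot(cam); f=1.5
    np.savez(f"pics/{name}.npz",**s)
    im=cv2.resize(s["image"][:,:,::-1],None,fx=f,fy=f,interpolation=cv2.INTER_CUBIC)
    for k,p in objs.items():
        z0=p[2] if len(p)>2 else 0
        outline(im,s,p,HD[k][0],z0+HD[k][1],(0,0,255),f);outline(im,s,p,HD[k][0],z0,(255,0,0),f)
    for p in spots: outline(im,s,p,.025,.014,(0,255,255),f)
    cv2.imwrite(f"pics/{name}.png",im)
SP=[(.6486,-.2458),(.6043,-.2879),(.56,-.3298),(.5157,-.3714)]
E
python3 -c "
from h import *
go([.4278,-.3237,.044],-46.6)
wrist('w1',{'medium':(.4278,-.3237),'large':(.4672,-.232)},spots=SP)"
```

```text
t 4.45 pos [ 0.4271 -0.3247  0.2634] yaw -46.55 w 0.0882 F [0.1 0.4 0.1] j [ 0.4   0.59  0.26  1.85 -0.22  0.74 -0.03]
 delta mm [ 1.100e+00 -1.000e-01  2.194e+02] rows 4.9 per [ 0.2 -0.  43.9] turn 0.001
```

View pics/w1.png

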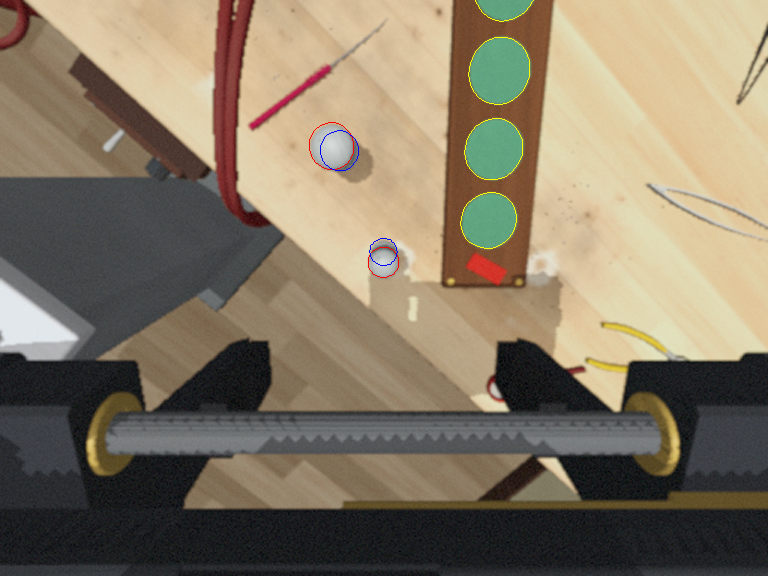

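The wrist view shows the medium punch at (383,255), on the jaw centreline, and the spot outlines match. Descending.

Call:
step_arm:
  deltas:
    - [1,0,40,0,1]
    - [0,0,40,0,1]
    - [0,0,40,0,1]
    - [0,0,35,0,1]
    - [0,0,25,0,1]
    - [0,0,20,0,1]
    - [0,0,19,0,1]
    - [0,0,0,0,1]
    - [0,0,0,0,1]

```text
t: 5.4
tool_pos: [0.429, -0.3221, 0.0449]
eef_rot: [[0.724, 0.689, 0.0], [0.689, -0.724, 0.001], [0.001, -0.001, -1.0]]
ft_force: [-0.8, 1.4, -0.1]
gripper_width: 0.0879
```

Call:
step_arm:
  deltas:
    - [0,0,0,0,0]
    - [0,0,0,0,0]
    - [0,0,0,0,0]
    - [0,0,0,0,0]
    - [0,0,0,0,0]
    - [0,0,0,0,0]
    - [0,0,0,0,0]
    - [0,0,0,0,0]
    - [0,0,0,0,0]
    - [0,0,0,0,0]
  grip_force: 25

```text
t: 6.4
tool_pos: [0.4283, -0.3238, 0.0447]
eef_rot: [[0.726, 0.687, 0.0], [0.687, -0.726, -0.0], [0.0, 0.0, -1.0]]
ft_force: [0.9, 0.4, -0.0]
gripper_width: 0.0249
```

```bash
python3 -c "
from h import *
go([.6043,-.2879,.2],-46.6)
"
```

```text
t 6.4 pos [ 0.4283 -0.3238  0.0447] yaw -46.59 w 0.0249 F [ 0.9  0.4 -0. ] j [ 0.51  0.94  0.09  1.97 -0.32  0.24  0.06]
 delta mm [ 152.5   94.9 -155.3] rows 3.5 per [ 38.1  23.7 -38.8] turn 0.0
```

Call:
step_arm:
  deltas:
    - [0,0,-20,0,0]
    - [0,0,-35,0,0]
    - [0,0,-40,0,0]
    - [0,0,-40,0,0]
    - [0,0,-20,0,0]
    - [30.5,19,0,0,0]
    - [30.5,19,0,0,0]
    - [30.5,19,0,0,0]
    - [30.5,19,0,0,0]
    - [30.5,19,0,0,0]
    - [0,0,0,0,0]
    - [0,0,0,0,0]
    - [0,0,0,0,0]

```text
t: 7.7
tool_pos: [0.6026, -0.2885, 0.1992]
eef_rot: [[0.727, 0.686, -0.002], [0.686, -0.727, 0.0], [-0.002, -0.002, -1.0]]
ft_force: [-0.7, 0.1, -1.3]
gripper_width: 0.0249
```

```bash
python3 -c "
from h import *
go([.6043,-.2879,.0585],-46.6)
wrist('w2',{'large':(.4672,-.232)},spots=SP)"
```

```text
t 7.7 pos [ 0.6026 -0.2885  0.1992] yaw -46.66 w 0.0249 F [-0.7  0.1 -1.3] j [ 0.23  0.84  0.28  1.5  -0.28  0.85 -0.2 ]
 delta mm [  1.9   1.  140.7] rows 3.1 per [ 0.5  0.2 35.2] turn -0.001
```

View pics/w2.png

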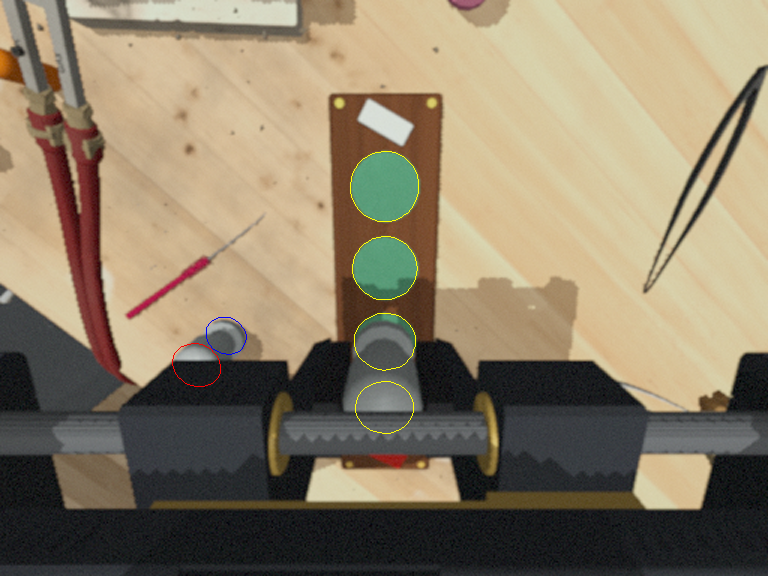

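The gripper is over spot b, with the held foot at about (384,330). The spot outlines fit. Lowering.

Call:
step_arm:
  deltas:
    - [1,0.5,40,0,0]
    - [0,0,40,0,0]
    - [0,0,30,0,0]
    - [0,0,15,0,0]
    - [0,0,10,0,0]
    - [0,0,0,0,0]
    - [0,0,0,0,0]
    - [0,0,0,0,0]

```text
t: 8.55
tool_pos: [0.6064, -0.2882, 0.0664]
eef_rot: [[0.726, 0.687, 0.003], [0.687, -0.726, -0.001], [0.001, 0.003, -1.0]]
ft_force: [0.0, 0.1, -2.2]
gripper_width: 0.0248
```

```bash
python3 -c "
from h import *
go([.6043,-.2879,.0585],-46.6)
"
```

```text
t 8.55 pos [ 0.6064 -0.2882  0.0664] yaw -46.58 w 0.0248 F [ 0.   0.1 -2.2] j [ 0.26  1.01  0.22  1.55 -0.32  0.61 -0.17]
 delta mm [-1.3 -1.7  7.9] rows 0.2 per [-1.3 -1.7  7.9] turn 0.0
```

Call:
step_arm:
  deltas:
    - [0,0,3,0,0]
    - [0,0,2,0,0]
    - [0,0,1,0,0]
    - [0,0,0,0,0]
    - [0,0,0,0,0]
    - [0,0,0,0,0]

```text
t: 9.15
tool_pos: [0.6054, -0.2875, 0.0587]
eef_rot: [[0.726, 0.687, -0.0], [0.687, -0.726, 0.0], [0.0, -0.0, -1.0]]
ft_force: [-0.5, 0.3, -0.3]
gripper_width: 0.0249
```

```bash
python3 -c "
from h import *
go([.6043,-.2879,.0585],-46.6)
"
```

```text
t 9.15 pos [ 0.6054 -0.2875  0.0587] yaw -46.58 w 0.0249 F [-0.5  0.3 -0.3] j [ 0.27  1.03  0.21  1.55 -0.33  0.6  -0.16]
 delta mm [-1.1 -0.5  0.2] rows 0.0 per [-1.1 -0.5  0.2] turn 0.0
```

Call:
step_arm:
  deltas:
    - [0,0,0.5,0,0]
    - [0,0,0,0,0]
    - [0,0,0,0,0.6]
    - [0,0,0,0,0.6]
    - [0,0,0,0,0.6]
    - [0,0,0,0,1]
    - [0,0,0,0,1]
    - [0,0,-20,0,1]
    - [0,0,-40,0,1]
    - [0,0,-40,0,1]
    - [0,0,-40,0,1]
    - [0,0,0,0,1]
    - [0,0,0,0,1]

```text
t: 10.45
tool_pos: [0.6057, -0.2876, 0.199]
eef_rot: [[0.726, 0.687, 0.002], [0.687, -0.726, -0.0], [0.001, 0.002, -1.0]]
ft_force: [-0.6, 0.0, -1.6]
gripper_width: 0.0883
```

```bash
python3 -c "
from h import *
go([.4672,-.232,.2],20)
wrist('w3',{'large':(.4672,-.232),'medium':(.6043,-.2879,.014)},spots=SP)
wrist('t3',{'large':(.4672,-.232),'medium':(.6043,-.2879,.014)},'top',spots=SP)"
```

```text
t 10.45 pos [ 0.6057 -0.2876  0.199 ] yaw -46.58 w 0.0883 F [-0.6  0.  -1.6] j [ 0.23  0.84  0.28  1.49 -0.28  0.85 -0.2 ]
 delta mm [ -62.4 -135.6   -1.2] rows 3.0 per [-15.6 -33.9  -0.3] turn -1.162
```

View pics/t3.png

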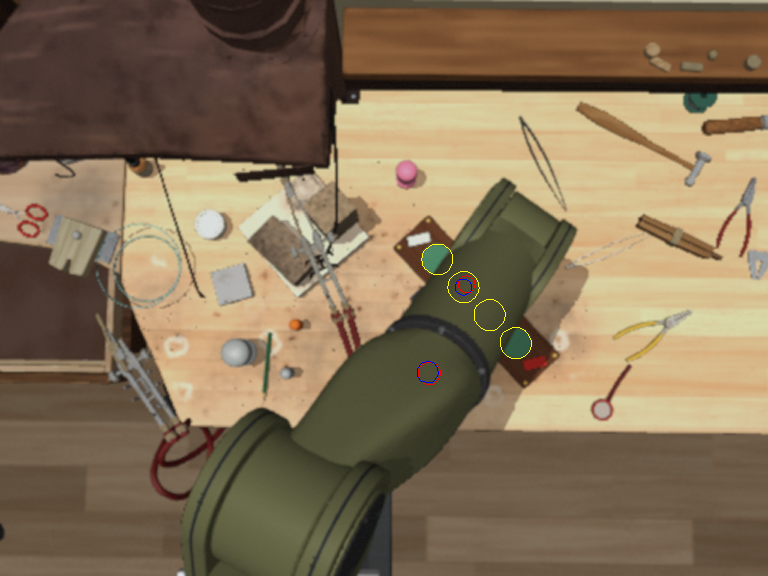

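View pics/w3.png

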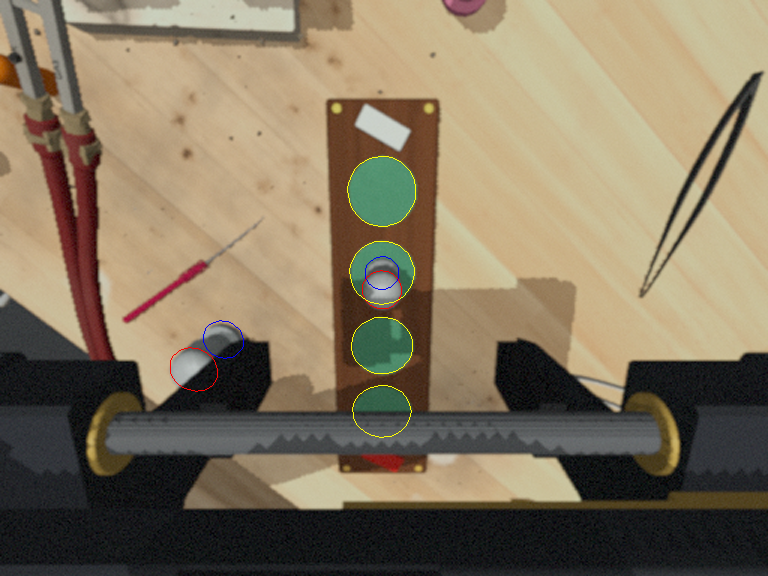

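Medium stands upright, centred on spot b at (382,272). Next is the large punch.

Call:
step_arm:
  deltas:
    - [-12.5,-27.1,0,0,1]
    - [-12.5,-27.1,0,0,1]
    - [-12.5,-27.1,0,0,1]
    - [-12.5,-27.1,0,0,1]
    - [-12.5,-27.1,0,0,1]
    - [0,0,0,-0.145,1]
    - [0,0,0,-0.145,1]
    - [0,0,0,-0.145,1]
    - [0,0,0,-0.145,1]
    - [0,0,0,-0.145,1]
    - [0,0,0,-0.145,1]
    - [0,0,0,-0.145,1]
    - [0,0,0,-0.145,1]
    - [0,0,0,0,1]
    - [0,0,0,0,1]

```text
t: 12.05
tool_pos: [0.4663, -0.2318, 0.1972]
eef_rot: [[-0.337, 0.942, -0.002], [0.942, 0.337, 0.001], [0.002, -0.001, -1.0]]
ft_force: [-0.4, -0.5, 0.9]
gripper_width: 0.088
```

```bash
python3 -c "
from h import *
go([.4672,-.232,.051],20)
wrist('w4',{'large':(.4672,-.232),'small':(.4641,-.0102)},spots=SP)"
```

```text
t 12.05 pos [ 0.4663 -0.2318  0.1972] yaw 19.68 w 0.088 F [-0.4 -0.5  0.9] j [ 0.42  0.65 -0.08  1.95  0.09  0.55  0.62]
 delta mm [ -0.7   1.  146.2] rows 3.2 per [-0.2  0.2 36.6] turn -0.006
```

View pics/w4.png

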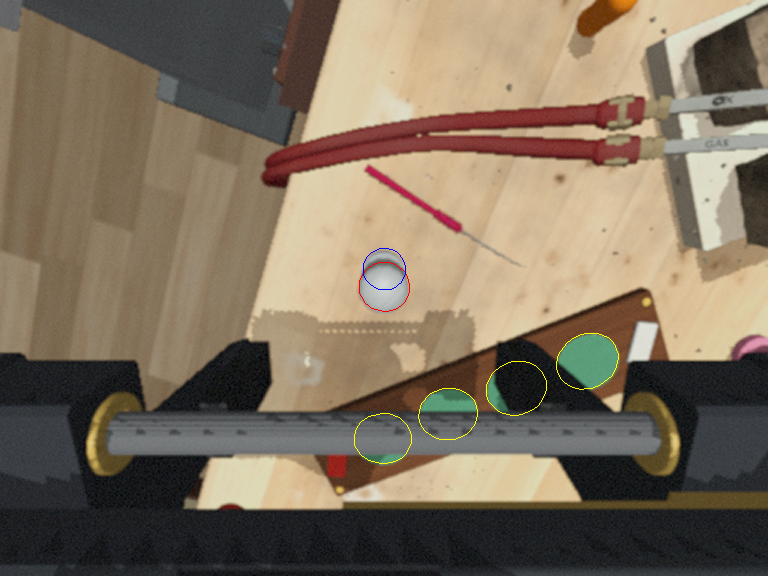

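The large punch sits centred between the jaws at (384,285), and the hoses at row ~150 are clear of the body. Descending.

Call:
step_arm:
  deltas:
    - [0,0.5,35,0,1]
    - [0,0,35,0,1]
    - [0,0,30,0,1]
    - [0,0,20,0,1]
    - [0,0,15,0,1]
    - [0,0,11,0,1]
    - [0,0,0,0,1]
    - [0,0,0,0,1]
    - [0,0,0,0,0]
    - [0,0,0,0,0]
    - [0,0,0,0,0]
    - [0,0,0,0,0]
    - [0,0,0,0,0]
    - [0,0,0,0,0]
    - [0,0,0,0,0]
    - [0,0,0,0,0]
    - [0,0,0,0,0]
  grip_force: 30

```text
t: 13.8
tool_pos: [0.467, -0.232, 0.0522]
eef_rot: [[-0.34, 0.94, -0.001], [0.94, 0.34, 0.0], [0.0, -0.001, -1.0]]
ft_force: [-1.4, -0.4, 0.1]
gripper_width: 0.0327
```

```bash
python3 -c "
from h import *
go([.56,-.3298,.2],-46.6)
"
```

```text
t 13.8 pos [ 0.467  -0.232   0.0522] yaw 19.87 w 0.0327 F [-1.4 -0.4  0.1] j [ 0.39  0.91 -0.03  2.01  0.13  0.22  0.59]
 delta mm [-123.5   54.2 -147.9] rows 3.3 per [-30.9  13.5 -37. ] turn 1.16
```

Call:
step_arm:
  deltas:
    - [0,0,-20,0,0]
    - [0,0,-35,0,0]
    - [0,0,-40,0,0]
    - [0,0,-35,0,0]
    - [0,0,-18,0,0]
    - [-30.9,13.5,0,0,0]
    - [-30.9,13.5,0,0,0]
    - [-30.9,13.5,0,0,0]
    - [-30.9,13.5,0,0,0]
    - [0,0,0,0.145,0]
    - [0,0,0,0.145,0]
    - [0,0,0,0.145,0]
    - [0,0,0,0.145,0]
    - [0,0,0,0.145,0]
    - [0,0,0,0.145,0]
    - [0,0,0,0.145,0]
    - [0,0,0,0.145,0]
    - [0,0,0,0,0]
    - [0,0,0,0,0]
    - [0,0,0,0,0]

```text
t: 15.8
tool_pos: [0.56, -0.3296, 0.1998]
eef_rot: [[0.725, 0.689, -0.0], [0.689, -0.725, 0.001], [0.0, -0.001, -1.0]]
ft_force: [0.5, -0.0, -3.1]
gripper_width: 0.0327
```

```bash
python3 -c "
from h import *
for i in range(4): go([.56,-.3298,.0655],-46.6)
wrist('w5',{},spots=SP)"
```

```text
t 15.8 pos [ 0.56   -0.3296  0.1998] yaw -46.44 w 0.0327 F [ 0.5 -0.  -3.1] j [ 0.34  0.81  0.23  1.56 -0.23  0.8  -0.15]
 delta mm [ -0.2   0.3 134.3] rows 3.0 per [-0.1  0.1 44.8] turn 0.003
t 15.8 pos [ 0.56   -0.3296  0.1998] yaw -46.44 w 0.0327 F [ 0.5 -0.  -3.1] j [ 0.34  0.81  0.23  1.56 -0.23  0.8  -0.15]
 delta mm [ -0.2   0.3 134.3] rows 3.0 per [-0.1  0.1 44.8] turn 0.003
t 15.8 pos [ 0.56   -0.3296  0.1998] yaw -46.44 w 0.0327 F [ 0.5 -0.  -3.1] j [ 0.34  0.81  0.23  1.56 -0.23  0.8  -0.15]
 delta mm [ -0.2   0.3 134.3] rows 3.0 per [-0.1  0.1 44.8] turn 0.003
t 15.8 pos [ 0.56   -0.3296  0.1998] yaw -46.44 w 0.0327 F [ 0.5 -0.  -3.1] j [ 0.34  0.81  0.23  1.56 -0.23  0.8  -0.15]
 delta mm [ -0.2   0.3 134.3] rows 3.0 per [-0.1  0.1 44.8] turn 0.003
```

View pics/w5.png

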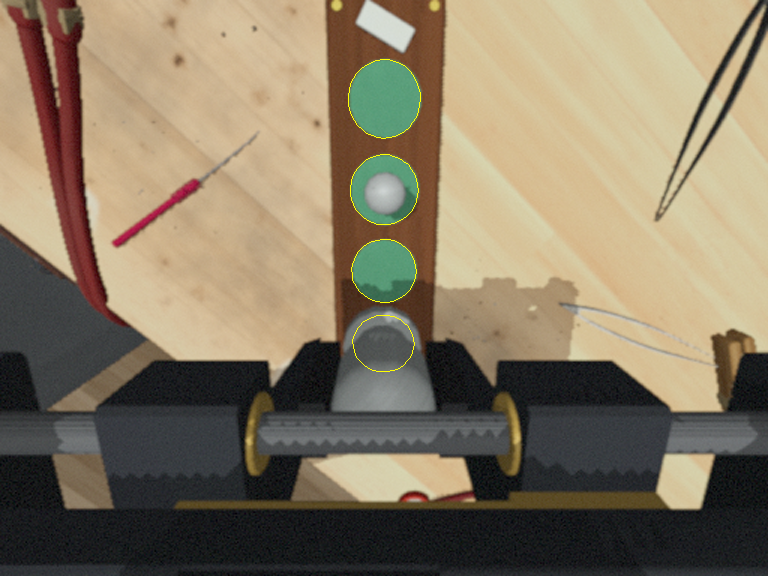

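Call:
step_arm:
  deltas:
    - [0,0,35,0,0]
    - [0,0,35,0,0]
    - [0,0,30,0,0]
    - [0,0,15,0,0]
    - [0,0,10,0,0]
    - [0,0,3,0,0]
    - [0,0,2,0,0]
    - [0,0,2,0,0]
    - [0,0,0,0,0]
    - [0,0,0,0,0]
    - [0,0,0,0,0]

```text
t: 16.95
tool_pos: [0.5604, -0.3299, 0.0687]
eef_rot: [[0.726, 0.687, 0.001], [0.687, -0.726, -0.0], [0.0, 0.001, -1.0]]
ft_force: [-0.5, -0.2, -3.5]
gripper_width: 0.0329
```

```bash
python3 -c "
from h import *
go([.56,-.3298,.0655],-46.6)"
```

```text
t 16.95 pos [ 0.5604 -0.3299  0.0687] yaw -46.58 w 0.0329 F [-0.5 -0.2 -3.5] j [ 0.37  0.99  0.17  1.62 -0.27  0.56 -0.11]
 delta mm [-0.2 -0.4  3.2] rows 0.1 per [-0.2 -0.4  3.2] turn 0.0
```

Call:
step_arm:
  deltas:
    - [0,0,1.5,0,0]
    - [0,0,1.3,0,0]
    - [0,0,0,0,0]
    - [0,0,0,0,0]

```text
t: 17.35
tool_pos: [0.5603, -0.3299, 0.0662]
eef_rot: [[0.726, 0.687, 0.001], [0.687, -0.726, -0.0], [0.0, 0.0, -1.0]]
ft_force: [-2.3, 1.8, 6.2]
gripper_width: 0.0328
```

```bash
python3 -c "
from h import *
go([.56,-.3298,.0655],-46.6)"
```

```text
t 17.35 pos [ 0.5603 -0.3299  0.0662] yaw -46.58 w 0.0328 F [-2.3  1.8  6.2] j [ 0.37  0.99  0.17  1.62 -0.28  0.56 -0.11]
 delta mm [-0.2 -0.3  0.7] rows 0.0 per [-0.2 -0.3  0.7] turn 0.0
```

Contact (6 N). Releasing and rising.

Call:
step_arm:
  deltas:
    - [0,0,0,0,0.7]
    - [0,0,0,0,0.7]
    - [0,0,0,0,0.7]
    - [0,0,0,0,1]
    - [0,0,0,0,1]
    - [0,0,-20,0,1]
    - [0,0,-40,0,1]
    - [0,0,-45,0,1]
    - [0,0,-45,0,1]
    - [0,0,0,0,1]
    - [0,0,0,0,1]

```text
t: 18.45
tool_pos: [0.5606, -0.33, 0.2165]
eef_rot: [[0.726, 0.687, 0.002], [0.687, -0.726, -0.001], [0.001, 0.002, -1.0]]
ft_force: [0.1, -0.3, -1.1]
gripper_width: 0.0886
```

```bash
python3 -c "
from h import *
go([.4641,-.0102,.216],0)
wrist('w6',{'large':(.56,-.3298,.014),'medium':(.6043,-.2879,.014)},spots=SP)"
```

```text
t 18.45 pos [ 0.5606 -0.33    0.2165] yaw -46.57 w 0.0886 F [ 0.1 -0.3 -1.1] j [ 0.33  0.79  0.24  1.55 -0.23  0.83 -0.15]
 delta mm [ 149.7 -298.6   -0. ] rows 6.6 per [ 21.4 -42.7  -0. ] turn -0.813
```

View pics/w6.png

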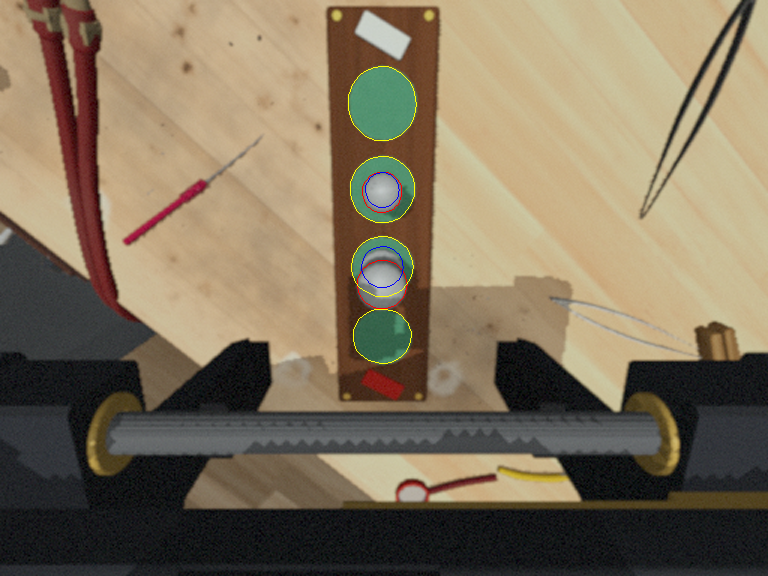

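Both punches are upright and centred. Next is the small one, with the jaws partly closed.

Call:
step_arm:
  deltas:
    - [16.6,-33.2,0,0,0.5]
    - [16.6,-33.2,0,0,0.5]
    - [16.6,-33.2,0,0,0.5]
    - [16.6,-33.2,0,0,0.5]
    - [16.6,-33.2,0,0,0.5]
    - [16.6,-33.2,0,0,0.5]
    - [16.6,-33.2,0,0,0.5]
    - [16.6,-33.2,0,0,0.5]
    - [16.6,-33.2,0,0,0.5]
    - [0,0,0,-0.1355,0.5]
    - [0,0,0,-0.1355,0.5]
    - [0,0,0,-0.1355,0.5]
    - [0,0,0,-0.1355,0.5]
    - [0,0,0,-0.1355,0.5]
    - [0,0,0,-0.1355,0.5]
    - [0,0,0,0,0.5]
    - [0,0,0,0,0.5]
    - [0,0,0,0,0.5]

```text
t: 20.3
tool_pos: [0.4629, -0.0101, 0.2148]
eef_rot: [[0.002, 1.0, -0.001], [1.0, -0.002, -0.0], [-0.0, -0.001, -1.0]]
ft_force: [-0.2, -0.7, 1.3]
gripper_width: 0.0443
```

```bash
python3 -c "
from h import *
go([.4641,-.0102,.040],0)
wrist('w7',{'small':(.4641,-.0102),'largest':(.4954,.064)})"
```

```text
t 20.3 pos [ 0.4629 -0.0101  0.2148] yaw -0.13 w 0.0443 F [-0.2 -0.7  1.3] j [-0.1   0.57  0.04  2.1  -0.05  0.48 -0.03]
 delta mm [-1.000e-01  1.400e+00  1.748e+02] rows 3.9 per [-0.   0.4 43.7] turn -0.002
```

View pics/w7.png

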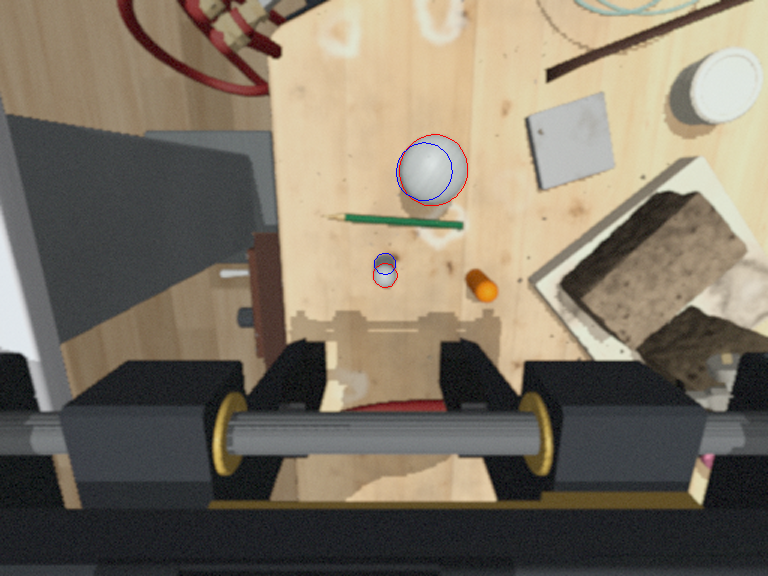

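The small punch is centred at (385,270). The orange decoy at (483,287) and the hose at (400,405) are both clear of the fingers.

Call:
step_arm:
  deltas:
    - [0,0.7,40,0,0.5]
    - [0,0,40,0,0.5]
    - [0,0,40,0,0.5]
    - [0,0,25,0,0.5]
    - [0,0,17,0,0.5]
    - [0,0,12,0,0.5]
    - [0,0,0,0,0.5]
    - [0,0,0,0,0.5]
    - [0,0,0,0,0.5]
    - [0,0,0,0,0]
    - [0,0,0,0,0]
    - [0,0,0,0,0]
    - [0,0,0,0,0]
    - [0,0,0,0,0]
    - [0,0,0,0,0]
    - [0,0,0,0,0]
    - [0,0,0,0,0]
  grip_force: 20

```text
t: 22.05
tool_pos: [0.4649, -0.0101, 0.0422]
eef_rot: [[-0.0, 1.0, -0.001], [1.0, 0.0, 0.0], [0.0, -0.001, -1.0]]
ft_force: [-0.7, 0.3, 4.4]
gripper_width: 0.0176
```

```bash
python3 -c "
from h import *
go([.6486,-.2458,.23],-46.6)"
```

```text
t 22.05 pos [ 0.4649 -0.0101  0.0422] yaw 0.0 w 0.0176 F [-0.7  0.3  4.4] j [-0.08  0.92  0.    2.18 -0.05  0.04 -0.03]
 delta mm [-235.7  183.5 -188.1] rows 5.2 per [-39.3  30.6 -31.4] turn 0.813
```

Call:
step_arm:
  deltas:
    - [0,0,-20,0,0]
    - [0,0,-35,0,0]
    - [0,0,-45,0,0]
    - [0,0,-45,0,0]
    - [0,0,-45,0,0]
    - [-40,9,0,0,0]
    - [-40,9,0,0,0]
    - [-40,9,0,0,0]
    - [-40,9,0,0,0]
    - [-40,9,0,0,0]
    - [-40,9,0,0,0]
    - [0,0,0,0.1355,0]
    - [0,0,0,0.1355,0]
    - [0,0,0,0.1355,0]
    - [0,0,0,0.1355,0]
    - [0,0,0,0.1355,0]
    - [0,0,0,0.1355,0]
    - [0,0,0,0,0]

```text
t: 23.85
tool_pos: [0.5188, -0.2497, 0.2313]
eef_rot: [[0.726, 0.687, -0.003], [0.687, -0.726, 0.0], [-0.002, -0.002, -1.0]]
ft_force: [-0.3, -0.2, -1.0]
gripper_width: 0.0175
```

```bash
python3 -c "
from h import *
go([.6486,-.2458,.2],-46.6)"
```

```text
t 23.85 pos [ 0.5188 -0.2497  0.2313] yaw -46.59 w 0.0175 F [-0.3 -0.2 -1. ] j [ 0.23  0.68  0.24  1.76 -0.22  0.73 -0.23]
 delta mm [97.  86.4 30.9] rows 2.2 per [32.3 28.8 10.3] turn 0.0
```

Call:
step_arm:
  deltas:
    - [32.3,28.8,0,0,0]
    - [32.3,28.8,0,0,0]
    - [32.3,28.8,0,0,0]
    - [0,0,30,0,0]
    - [0,0,0,0,0]
    - [0,0,0,0,0]
    - [0,0,0,0,0]

```text
t: 24.55
tool_pos: [0.6481, -0.2472, 0.2028]
eef_rot: [[0.727, 0.687, -0.002], [0.687, -0.727, -0.001], [-0.001, -0.001, -1.0]]
ft_force: [0.8, -1.1, -0.1]
gripper_width: 0.0169
```

```bash
python3 -c "
from h import *
go([.6486,-.2458,.0562],-46.6)
wrist('w8',{},spots=SP)"
```

```text
t 24.55 pos [ 0.6481 -0.2472  0.2028] yaw -46.61 w 0.0169 F [ 0.8 -1.1 -0.1] j [ 0.18  0.87  0.25  1.4  -0.24  0.9  -0.32]
 delta mm [  1.5  -0.6 146.6] rows 3.3 per [ 0.4 -0.1 36.6] turn -0.0
```

View pics/w8.png

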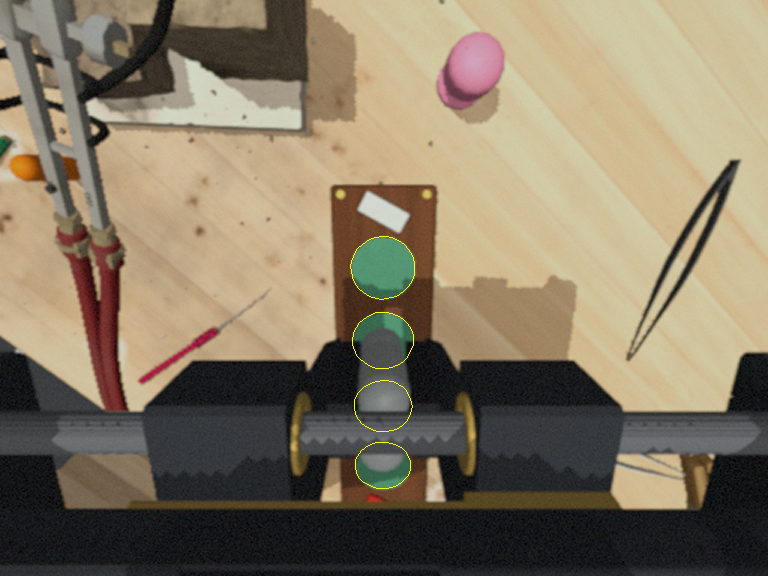

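The small punch is held above spot a. The body clears the hoses by ~50 mm. Lowering.

Call:
step_arm:
  deltas:
    - [0.7,-0.3,40,0,0]
    - [0,0,40,0,0]
    - [0,0,30,0,0]
    - [0,0,17,0,0]
    - [0,0,10,0,0]
    - [0,0,3,0,0]
    - [0,0,2,0,0]
    - [0,0,0,0,0]
    - [0,0,0,0,0]
    - [0,0,0,0,0]

```text
t: 25.6
tool_pos: [0.6495, -0.2457, 0.0606]
eef_rot: [[0.726, 0.687, -0.0], [0.687, -0.726, -0.0], [-0.0, 0.0, -1.0]]
ft_force: [0.0, -0.1, -0.5]
gripper_width: 0.0167
```

```bash
python3 -c "
from h import *
go([.6486,-.2458,.0562],-46.6)"
```

```text
t 25.6 pos [ 0.6495 -0.2457  0.0606] yaw -46.58 w 0.0167 F [ 0.  -0.1 -0.5] j [ 0.2   1.05  0.2   1.46 -0.28  0.66 -0.29]
 delta mm [-0.7 -0.5  4.4] rows 0.1 per [-0.7 -0.5  4.4] turn 0.0
```

Call:
step_arm:
  deltas:
    - [0,0,1.5,0,0]
    - [0,0,1.5,0,0]
    - [0,0,1,0,0]
    - [0,0,0,0,0]
    - [0,0,0,0,0]

```text
t: 26.1
tool_pos: [0.6491, -0.2455, 0.0563]
eef_rot: [[0.726, 0.687, -0.001], [0.687, -0.726, 0.0], [-0.001, -0.001, -1.0]]
ft_force: [-1.6, 1.4, 4.2]
gripper_width: 0.0171
```

```bash
python3 -c "
from h import *
go([.6486,-.2458,.0562],-46.6)
wrist('w9',{},spots=SP);wrist('s9',{},'scene',spots=SP)"
```

```text
t 26.1 pos [ 0.6491 -0.2455  0.0563] yaw -46.58 w 0.0171 F [-1.6  1.4  4.2] j [ 0.2   1.05  0.2   1.46 -0.28  0.65 -0.29]
 delta mm [-0.6 -0.1  0.1] rows 0.0 per [-0.6 -0.1  0.1] turn 0.0
```

View pics/s9.png

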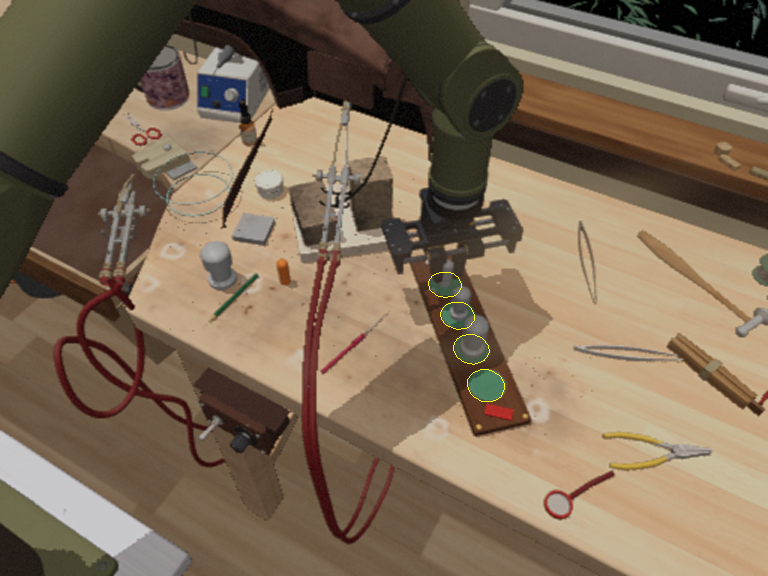

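View pics/w9.png

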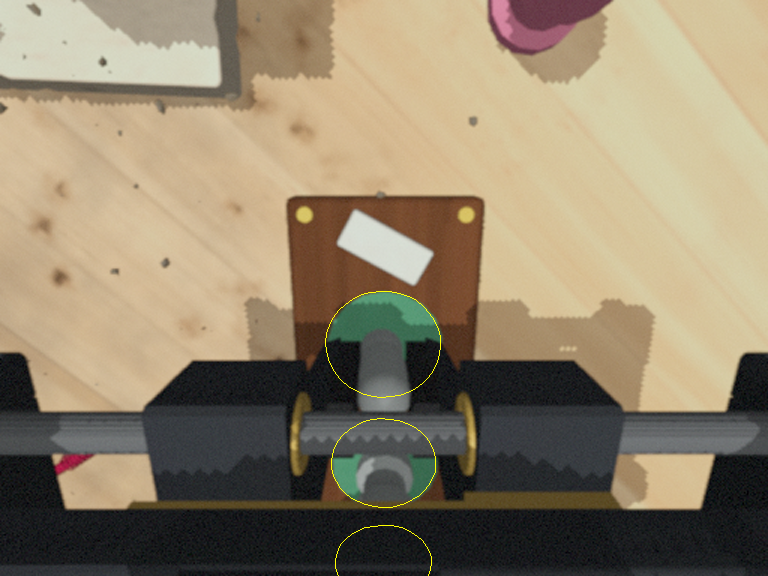

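The small punch touches down, with its foot at (383,345) in the middle of spot a. Releasing with a part opening, then rising.

Call:
step_arm:
  deltas:
    - [0,0,0,0,0.3]
    - [0,0,0,0,0.3]
    - [0,0,0,0,0.6]
    - [0,0,0,0,0.6]
    - [0,0,0,0,0.6]
    - [0,0,-20,0,0.6]
    - [0,0,-40,0,0.8]
    - [0,0,-45,0,1]
    - [0,0,-45,0,1]
    - [0,0,-10,0,1]
    - [-32.3,-28.8,0,0,1]
    - [-32.3,-28.8,0,0,1]
    - [-32.3,-28.8,0,0,1]
    - [0,0,0,0,1]
    - [0,0,0,0,1]

```text
t: 27.7
tool_pos: [0.5185, -0.2496, 0.2158]
eef_rot: [[0.727, 0.686, -0.002], [0.686, -0.727, 0.001], [-0.001, -0.002, -1.0]]
ft_force: [0.2, -0.9, 0.4]
gripper_width: 0.0881
```

```bash
python3 -c "
from h import *
go([.4954,.064,.216],0)
wrist('w10',{'small':(.6486,-.2458,.014),'large':(.56,-.3298,.014),'medium':(.6043,-.2879,.014)},spots=SP)"
```

```text
t 27.7 pos [ 0.5185 -0.2496  0.2158] yaw -46.66 w 0.0881 F [ 0.2 -0.9  0.4] j [ 0.23  0.7   0.23  1.78 -0.23  0.69 -0.22]
 delta mm [ 1.984e+02 -2.439e+02  1.000e-01] rows 5.4 per [ 33.1 -40.7   0. ] turn -0.814
```

View pics/w10.png

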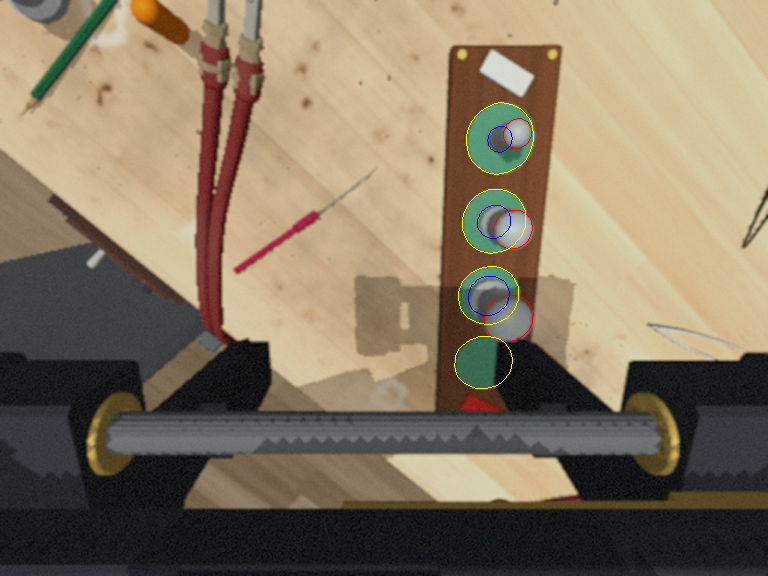

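All three stand on their spots. Going to the largest, a little higher over the hoses.

Call:
step_arm:
  deltas:
    - [0,0,-24,0,1]
    - [24.8,-30.5,0,0,1]
    - [24.8,-30.5,0,0,1]
    - [24.8,-30.5,0,0,1]
    - [24.8,-30.5,0,0,1]
    - [24.8,-30.5,0,0,1]
    - [24.8,-30.5,0,0,1]
    - [24.8,-30.5,0,0,1]
    - [24.8,-30.5,0,0,1]
    - [0,0,0,-0.1355,1]
    - [0,0,0,-0.1355,1]
    - [0,0,0,-0.1355,1]
    - [0,0,0,-0.1355,1]
    - [0,0,0,-0.1355,1]
    - [0,0,0,-0.1355,1]
    - [0,0,0,0,1]
    - [0,0,0,0,1]
    - [0,0,0,0,1]

```text
t: 29.55
tool_pos: [0.4964, 0.0646, 0.2399]
eef_rot: [[0.002, 1.0, -0.001], [1.0, -0.002, 0.0], [0.0, -0.001, -1.0]]
ft_force: [0.3, 0.1, 0.5]
gripper_width: 0.0876
```

```bash
python3 -c "
from h import *
go([.4954,.064,.058],0)
wrist('w11',{'largest':(.4954,.064)})"
```

```text
t 29.55 pos [0.4964 0.0646 0.2399] yaw -0.1 w 0.0876 F [0.3 0.1 0.5] j [-0.26  0.56  0.06  1.97 -0.06  0.61 -0.17]
 delta mm [ -0.6  -0.8 181.9] rows 4.0 per [-0.1 -0.2 36.4] turn -0.002
```

View pics/w11.png

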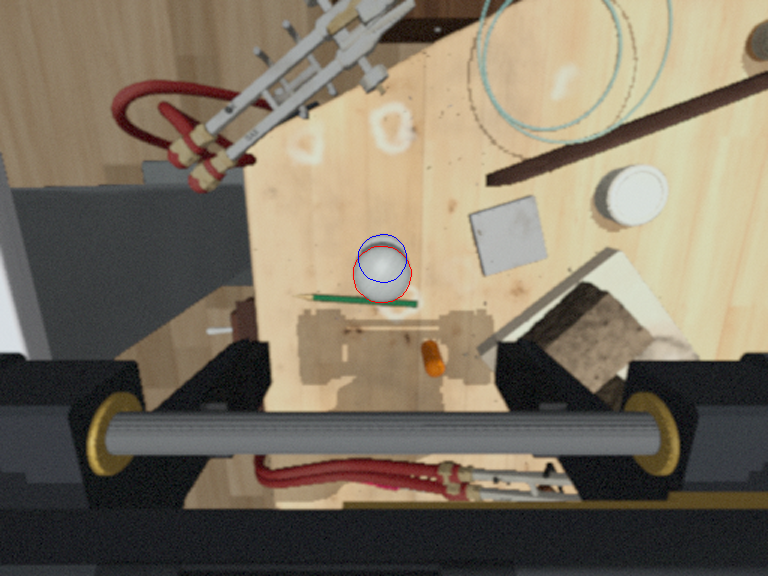

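Call:
step_arm:
  deltas:
    - [0,-0.5,40,0,1]
    - [0,0,40,0,1]
    - [0,0,40,0,1]
    - [0,0,30,0,1]
    - [0,0,20,0,1]
    - [0,0,11,0,1]
    - [0,0,0,0,1]
    - [0,0,0,0,1]
    - [0,0,0,0,1]
    - [0,0,0,0,0]
    - [0,0,0,0,0]
    - [0,0,0,0,0]
    - [0,0,0,0,0]
    - [0,0,0,0,0]
    - [0,0,0,0,0]
    - [0,0,0,0,0]
    - [0,0,0,0,0]
  grip_force: 40

```text
t: 31.3
tool_pos: [0.4954, 0.0642, 0.059]
eef_rot: [[0.0, 1.0, -0.001], [1.0, -0.0, 0.0], [0.0, -0.001, -1.0]]
ft_force: [2.0, -0.3, -0.4]
gripper_width: 0.0431
```

```bash
python3 -c "
from h import *
go([.5157,-.3714,.25],-46.6)"
```

```text
t 31.3 pos [0.4954 0.0642 0.059 ] yaw -0.0 w 0.0431 F [ 2.  -0.3 -0.4] j [-0.23  0.89  0.01  2.08 -0.07  0.17 -0.15]
 delta mm [-435.6   20.1 -191.1] rows 9.7 per [-43.6   2.  -19.1] turn 0.813
```

Call:
step_arm:
  deltas:
    - [0,0,-20,0,0]
    - [0,0,-35,0,0]
    - [0,0,-45,0,0]
    - [0,0,-45,0,0]
    - [0,0,-46,0,0]
    - [-20,1,0,0,0]
    - [-37.8,1.7,0,0,0]
    - [-37.8,1.7,0,0,0]
    - [-37.8,1.7,0,0,0]
    - [-37.8,1.7,0,0,0]
    - [-37.8,1.7,0,0,0]
    - [-37.8,1.7,0,0,0]
    - [-37.8,1.7,0,0,0]
    - [-37.8,1.7,0,0,0]
    - [-37.8,1.7,0,0,0]
    - [-37.8,1.7,0,0,0]
    - [-37.8,1.7,0,0,0]
    - [0,0,0,0,0]
    - [0,0,0,0,0]

```text
t: 33.2
tool_pos: [0.5135, -0.3719, 0.2484]
eef_rot: [[0.002, 1.0, -0.005], [1.0, -0.002, 0.002], [0.002, -0.005, -1.0]]
ft_force: [0.0, 0.5, -3.4]
gripper_width: 0.043
```

Call:
step_arm:
  deltas:
    - [0,0,0,0.1355,0]
    - [0,0,0,0.1355,0]
    - [0,0,0,0.1355,0]
    - [0,0,0,0.1355,0]
    - [0,0,0,0.1355,0]
    - [0,0,0,0.1355,0]
    - [0,0,40,0,0]
    - [0,0,0,0,0]
    - [0,0,0,0,0]
    - [0,0,0,0,0]

```text
t: 34.2
tool_pos: [0.5158, -0.3713, 0.2111]
eef_rot: [[0.726, 0.688, 0.0], [0.688, -0.726, -0.0], [-0.0, 0.0, -1.0]]
ft_force: [0.3, -0.4, -3.7]
gripper_width: 0.0427
```

```bash
python3 -c "
from h import *
go([.5157,-.3714,.073],-46.6)
wrist('w12',{},spots=SP)"
```

```text
t 34.2 pos [ 0.5158 -0.3713  0.2111] yaw -46.53 w 0.0427 F [ 0.3 -0.4 -3.7] j [ 0.43  0.77  0.22  1.6  -0.22  0.79 -0.07]
 delta mm [-1.000e-01 -0.000e+00  1.381e+02] rows 3.1 per [-0.  -0.  34.5] turn 0.001
```

View pics/w12.png

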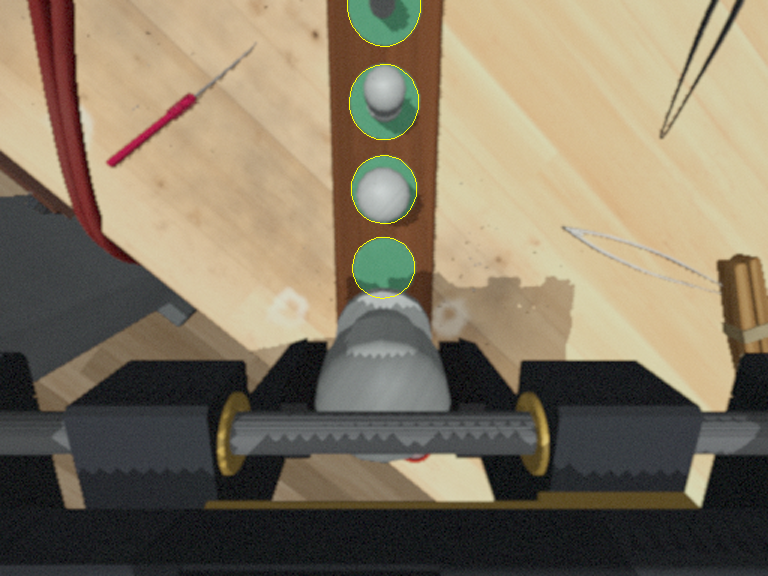

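Call:
step_arm:
  deltas:
    - [0,0,35,0,0]
    - [0,0,35,0,0]
    - [0,0,30,0,0]
    - [0,0,17,0,0]
    - [0,0,10,0,0]
    - [0,0,3,0,0]
    - [0,0,2,0,0]
    - [0,0,0,0,0]
    - [0,0,0,0,0]
    - [0,0,0,0,0]

```text
t: 35.25
tool_pos: [0.5153, -0.3719, 0.0787]
eef_rot: [[0.726, 0.687, -0.0], [0.687, -0.726, -0.001], [-0.001, 0.0, -1.0]]
ft_force: [-0.1, -0.8, -3.6]
gripper_width: 0.0434
```

```bash
python3 -c "
from h import *
go([.5157,-.3714,.073],-46.6)"
```

```text
t 35.25 pos [ 0.5153 -0.3719  0.0787] yaw -46.58 w 0.0434 F [-0.1 -0.8 -3.6] j [ 0.46  0.96  0.16  1.66 -0.26  0.54 -0.03]
 delta mm [ 0.6 -0.   5.7] rows 0.1 per [ 0.6 -0.   5.7] turn 0.0
```

Call:
step_arm:
  deltas:
    - [0,0,2,0,0]
    - [0,0,1.5,0,0]
    - [0,0,1.3,0,0]
    - [0,0,0,0,0]
    - [0,0,0,0,0]

```text
t: 35.75
tool_pos: [0.5148, -0.3716, 0.0732]
eef_rot: [[0.726, 0.687, -0.002], [0.687, -0.726, 0.0], [-0.001, -0.001, -1.0]]
ft_force: [0.4, -0.2, -3.5]
gripper_width: 0.0429
```

```bash
python3 -c "
from h import *
go([.5157,-.3714,.073],-46.6)"
```

```text
t 35.75 pos [ 0.5148 -0.3716  0.0732] yaw -46.58 w 0.0429 F [ 0.4 -0.2 -3.5] j [ 0.47  0.97  0.16  1.66 -0.26  0.53 -0.03]
 delta mm [0.8 0.5 0.2] rows 0.0 per [0.8 0.5 0.2] turn 0.0
```

Not touching yet (−3.5 N is its weight). Lowering a little more.

Call:
step_arm:
  deltas:
    - [0,0,0.7,0,0]
    - [0,0,0.5,0,0]
    - [0,0,0,0,0]
    - [0,0,0,0,0]

```text
t: 36.15
tool_pos: [0.5148, -0.3716, 0.073]
eef_rot: [[0.726, 0.687, -0.001], [0.687, -0.726, 0.0], [-0.001, -0.001, -1.0]]
ft_force: [-2.0, 1.1, 6.4]
gripper_width: 0.0426
```

```bash
python3 -c "
from h import *
go([.5157,-.3714,.073],-46.6)"
```

```text
t 36.15 pos [ 0.5148 -0.3716  0.073 ] yaw -46.58 w 0.0426 F [-2.   1.1  6.4] j [ 0.47  0.97  0.16  1.66 -0.26  0.53 -0.03]
 delta mm [0.8 0.5 0. ] rows 0.0 per [0.8 0.5 0. ] turn 0.0
```

Contact. Releasing, rising, then moving aside along the arm (towards the robot) so the cameras can see.

Call:
step_arm:
  deltas:
    - [0,0,0,0,0.7]
    - [0,0,0,0,0.7]
    - [0,0,0,0,0.7]
    - [0,0,0,0,1]
    - [0,0,0,0,1]
    - [0,0,0,0,1]
    - [0,0,-15,0,1]
    - [0,0,-35,0,1]
    - [0,0,-45,0,1]
    - [0,0,-45,0,1]
    - [0,0,-40,0,1]
    - [0,0,0,0,1]

```text
t: 37.35
tool_pos: [0.5176, -0.3742, 0.2594]
eef_rot: [[0.727, 0.687, 0.009], [0.687, -0.727, -0.008], [0.001, 0.012, -1.0]]
ft_force: [0.5, -0.1, 0.5]
gripper_width: 0.0884
```

```bash
python3 -c "
from h import *
go([.45,.15,.25])
O={'small':(.6486,-.2458,.014),'large':(.56,-.3298,.014),'medium':(.6043,-.2879,.014),'largest':(.5157,-.3714,.014)}
wrist('w13',O,spots=SP)"
```

```text
t 37.35 pos [ 0.5176 -0.3742  0.2594] yaw -46.61 w 0.0884 F [ 0.5 -0.1  0.5] j [ 0.42  0.72  0.25  1.55 -0.21  0.89 -0.08]
 delta mm [ 311.  -427.5    4.8] rows 9.5 per [ 31.1 -42.7   0.5] turn None
```

View pics/w13.png

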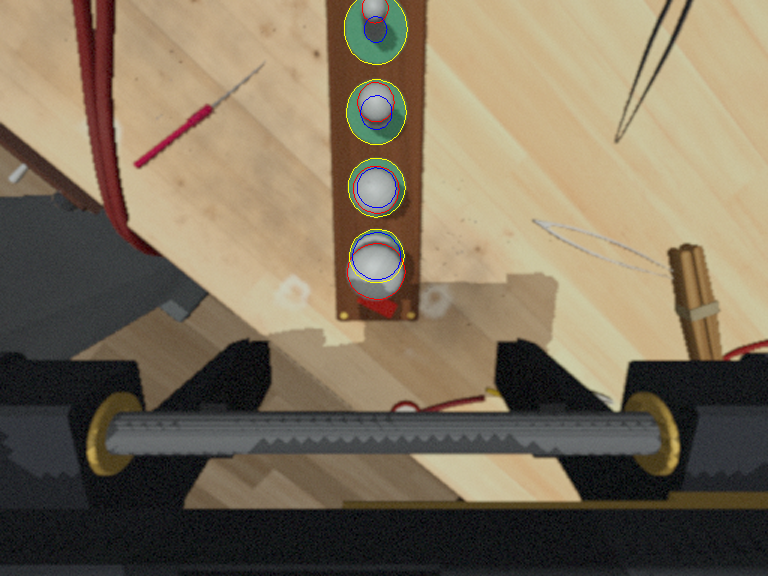

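Call:
step_arm:
  deltas:
    - [22.2,-30.5,0,0,1]
    - [22.2,-30.5,0,0,1]
    - [22.2,-30.5,0,0,1]
    - [22.2,-30.5,0,0,1]
    - [22.2,-30.5,0,0,1]
    - [22.2,-30.5,0,0,1]
    - [22.2,-30.5,0,0,1]
    - [22.2,-30.5,0,0,1]
    - [22.2,-30.5,0,0,1]
    - [22.2,-30.5,0,0,1]
    - [22.2,-30.5,0,0,1]
    - [22.2,-30.5,0,0,1]
    - [22.2,-30.5,0,0,1]
    - [22.2,-30.5,0,0,1]
    - [0,0,0,0,1]
    - [0,0,0,0,1]
    - [0,0,0,0,1]

```text
t: 39.1
tool_pos: [0.4471, 0.1506, 0.2518]
eef_rot: [[0.728, 0.686, -0.002], [0.686, -0.728, -0.001], [-0.003, -0.001, -1.0]]
ft_force: [-0.2, 0.0, 0.5]
gripper_width: 0.0882
```

```bash
python3 - <<'E'
from h import *
O={'small':(.6486,-.2458,.014),'large':(.56,-.3298,.014),'medium':(.6043,-.2879,.014),'largest':(.5157,-.3714,.014)}
wrist('s14',{},'scene'); wrist('t14',{},'top')
a=np.load('pics/t14.npz')['image'][140:280,255:385,::-1]; f=4.2
im=cv2.resize(a,None,fx=f,fy=f,interpolation=cv2.INTER_CUBIC)
b=np.load('pics/s14.npz')['image'][150:300,240:370,::-1]
im2=cv2.resize(b,None,fx=3.9,fy=3.9,interpolation=cv2.INTER_CUBIC)[:588]
c=np.zeros((588,700,3),np.uint8); c=np.hstack([im[:588,:],im2[:580].copy() if 0 else cv2.resize(im2,(int(im2.shape[1]*.48),int(im2.shape[0]*.48))) ]) if 0 else im
cv2.imwrite('pics/t14c.png',c);cv2.imwrite('pics/s14c.png',im2)
E
```

```text
(no output)
```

View pics/t14c.png

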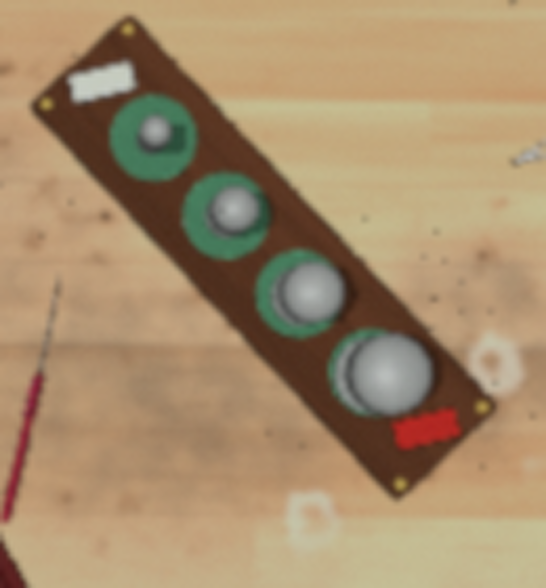

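View pics/s14.png

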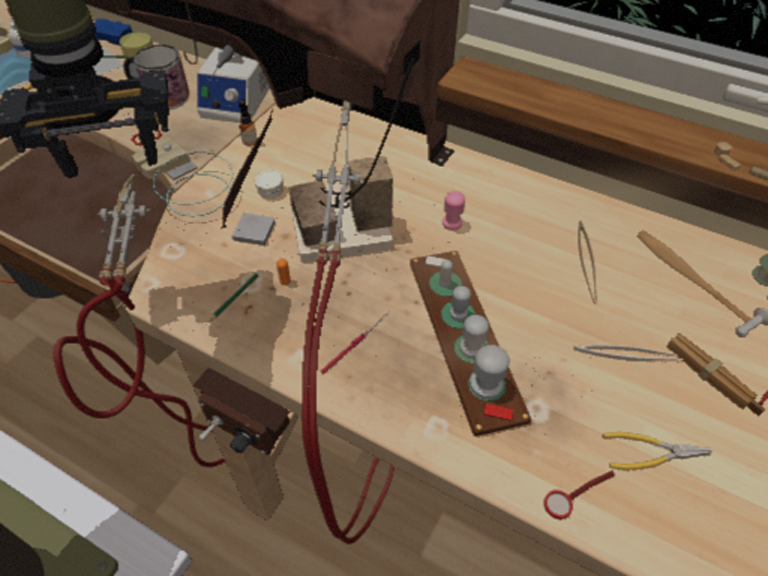

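All four stand upright in order. A numeric check of the centring from head positions in the top view comes before handing in.

```bash
python3 - <<'E'
from h import *
T=np.load("pics/t14.npz")
for k,(u,v),sp in [('small',(156,131),SP[0]),('medium',(235,209.5),SP[1]),('large',(312,292),SP[2]),('largest',(390,374),SP[3])]:
    p=ray(T,(u/4.2+254.6,v/4.2+139.6),.014+HD[k][1]); print(k,((p[:2]-sp)*1000).round(1),"mm off")
from plant import hand_in
print(hand_in())
E
```

```text
small [-1.4  1.2] mm off
medium [-1.  0.] mm off
large [-2.   0.6] mm off
largest [-1.7  1.3] mm off
the job is handed in; nothing more can be done
None
```

I stood all four punches on the rest in order of size and handed the job in at about 39 s on the robot's clock. From the red tile to the white tile they run largest, large, medium, small.

- **Final check:** the last top and scene pictures show all four upright. In the top view each head centre is within about 2 mm of its spot centre. That is about the calibration accuracy, and the wrist view agreed.
- **Clearance:** the arm was well clear of the rest with the gripper open. The orange and pink look-alikes stayed where they were.
- **Forces:** the highest force reading I saw was about 7 N, at touchdown. I only saw the reading at the end of each move, so a brief higher peak would not have shown.
- **Close call:** picking up the small punch brought joint 6 to about 0.04 rad, which is its lower limit to the precision I printed. The arm completed the grasp and lift normally.
- **Unexplained reading:** the gripper width on the small punch drifted from 17.6 to about 16.7 mm while carrying it. It still set down upright and centred.

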